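Let the mill balls down into the catch tray

ROBOT

A 6-joint arm with a two-finger parallel gripper is mounted at the origin on the work surface; the furniture and walls round the work are solid. World frame = base frame: x ahead of the robot, y to its left, z up, the work surface at z = 0. Lengths are in m, angles in rad, forces in N, time in s.
With the tool pointing down it reaches from about 0.35 to 0.85 m from the base axis. Payload 8.1 kg.
Tool frame: the origin (TCP) lies at the very end of the fingers, on their centre line; the grasp point (between the pads) lies 19 mm behind it (robot.pinch_z is the z of the grasp point in the tool frame, in m); z points along the fingers, y is the direction in which the jaws open and shut (so a half turn about z gives the same grasp; the last joint's range is limited). The gripper opens to 93 mm and grips with 3 to 60 N. Pads are 15 mm wide; open, the fingers measure 128 mm over their backs; the gripper's body (75 mm by 188 mm) begins 65 mm behind the grasp point.
Start: joints at [1.211, 0.13, 1.488, -0, 1.523, -0.085], TCP at [0.163, 0.577, 0.219] pointing down, gripper open.
Joint ranges: [-2.96, 2.96], [-0.89, 2.26], [0.02, 2.5], [-1.34, 4.48], [0, 2.73], [-2.66, 2.66]. Speed limits (rad/s): [2.39, 2.39, 2.79, 3.14, 3.14, 3.14].

INTERFACE

Orientations are given as a rotation vector (axis times angle).
In Python, from plant import robot gives the robot as it stands.
- The arm moves only by the tool drive_tool, never from a script. Its argument "steps" is a list of rows, each an object of numbers: "jaw": the opening, from 0 (shut) to 1 (fully open); "tx", "ty", "tz": the shift along the tool's x, y, z scaled (see below); "turn": the turn about the tool's z scaled (see below). A call has 1 to 12 rows; each row is the pose to reach, as a shift and turn from the pose commanded when the call began, along the tool's axes at that moment, turning the shorter way round; what a row does not reach only later rows make up. The controller multiplies each number of a shift by 0.3 m and each number of a turn by 180 degrees. A row lasts 1/10 s, in which the tool goes at most 50 mm and 8.59 degrees, less where a joint would pass 70% of its speed; a pose out of reach is approached as far as the arm can. A call with a number of a shift or a turn outside -1 to 1 is refused whole. A call with a gripper value outside its range is refused whole. The fingers move at their own pace and stop on an object; "force" is the grip in N (left out, the last holds). Time passes only in rows, so rows that repeat a pose let the fingers close. It gives the time, the measured TCP pose, the force and the opening at its end, in the units of the state.
- robot.read_state(): the state, without advancing time (a new reading comes with each control period).
- robot.read_camera(name): name is "scene" or "top" or "wrist"; returns (picture, depth): 420x560x3 uint8, blue, green, red; 420x560 float32, m along the optical axis (not along the pixel's ray), 0 where there is no reading.
- robot.get_calibration(name): a dict with "fx", "fy", "cx", "cy" (pixels), "eye" and "attitude" of the camera in the world. Camera axes: x right, y down, z forward; pixel columns grow to the right and rows downward; lengths in m; the calibration is good to about 2 mm. A picture is of the moment at which its call begins: read the wrist's pose just before it. get_calibration takes no time and is no camera call; for the wrist camera it gives the pose at the moment of the call.
- robot.close_job(): hands the job in, once; it reports no verdict.
The state is a dict: "t": time; "q": joint angles; "dq": joint speeds; "joint_torque": joint torques, N m; "tool_pos": TCP position; "orientation": TCP orientation; "force": force on the tool from outside, world axes, zero at the start; "wrist_torque": the same for the moment, N m; "opening": finger opening in m.
Only numpy, scipy, OpenCV 4.12 (cv2) and the standard library are available. Lean on these libraries where they do the work, as an engineer would, in place of code of your own. Each camera call takes 0.05 s, during which the arm holds its last target.

TASK

Let the three white mill balls out of the bench dispenser. With the fingertips, first push the tray's yellow end wall until the tray sits fully home under the chute's spout; then press the red paddle of the rocking lever well down, so that the other end lifts the orange gate clear of the balls, and keep it down until all three balls have run into the tray; then let the paddle come up again so that the gate is shut, and move clear. Grasp nothing, do not touch the balls, open the gate only when the tray is home, and leave the jars, the tile and the brush where they are.

Things in the scene. Friction and masses are not known exactly. Their poses are not given: they have to be found in the camera images.
- dispenser: mill-ball dispenser, fixed: plywood base 130 mm (x) by 465 mm (y -160 to 305), 10 mm thick. Origin on the table, z up, turned about z only. A chute over its x = 0 line slopes down toward its own +y. Lever on the chute's -x side, pivot at x -35, y -30, z 125 mm; paddle at the -y end, tray at the +y end
- spout (a point): floor edge at the chute's open end, 104 mm toward the dispenser's +y from its origin, 58 mm up. The aluminium chute is 44 mm wide and 186 mm long; its walls' upper edges are about 105 mm above the table at the closed end and 82 mm at the spout
- paddle_top (a point): centre of the upper face of the red paddle (60 mm along the dispenser's x, 40 mm along its y, level when the gate is shut, 136 mm above the table). 98 mm from the lever's pivot. Pressed to the stop it sinks about 35 mm and tilts by 0.36 rad, its outer (-y) side down. It is sprung: about 2.5 N to start it moving, about 6 N at the stop
- lever: the whole rocking lever: blue beam 12 mm wide and about 200 mm long with the red paddle at one end and the orange gate at the other; origin on its pivot axis, which is parallel to the dispenser's x
- lever_tilt (a joint): angle of the rocking lever in rad: 0 = gate shut (paddle up), 0.36 = paddle down at its stop, gate fully up; a 30 mm ball can pass under the gate from about 0.28. A spring returns it to 0
- gate_edge (a point): middle of the lower edge of the orange gate, a plate 32 mm wide and 4 mm thick hanging in the chute, 6 mm above the chute's floor when shut
- tray_push (a point): point on the middle of the outer face of the tray's yellow end wall (100 mm wide; its top is 66 mm above the table), 40 mm above the table. The face looks along the dispenser's own +y; pushing it toward the dispenser's -y slides the tray home
- tray (a joint): how far the catch tray has been pushed in, in m: 0 = fully out, 0.08 = fully home at its stop under the spout. It starts 50 to 80 mm from home, slides stiffly (about 3 N) and stays where it is left
- tray_floor (a point): centre of the tray's inner floor, 14 mm above the table, axes as the dispenser's. The grey tray is 100 mm (x) by 115 mm (y), walls 4 mm thick; open on top, 45 mm high at the sides
- ball_1: white porcelain mill ball, 30 mm across, loose, about 35 g; its axes turn as it rolls
- ball_1_center (a point): centre of this ball; at the start it waits in the chute behind the gate
- ball_2: white porcelain mill ball, 30 mm across, loose, about 35 g; its axes turn as it rolls
- ball_2_center (a point): centre of this ball; at the start it waits in the chute behind the gate
- ball_3: white porcelain mill ball, 30 mm across, loose, about 35 g; its axes turn as it rolls
- ball_3_center (a point): centre of this ball; at the start it waits in the chute behind the gate
- jar_iron: bystander: glaze jar with a red lid, 54 mm across, 70 mm high, loose; origin at the centre of its underside
- jar_cobalt: bystander: blue glaze jar with a black lid, 62 mm across, 75 mm high, loose; origin at the centre of its underside
- glaze_tile_2: bystander: brown glazed test tile lying flat, 72x48x9 mm, loose; origin at the centre of its underside
- brush_small: bystander: blue-handled glaze brush lying flat, 170 mm long, 19 mm thick, loose; origin at the centre of its underside, length along its own y

How it is judged:
By the outcome, as a careful person would: the job done as asked, in the order asked, and still so for the second after the job is handed in, with the robot touching nothing.
It also fails if it takes over 48 s, if anything falls off the work surface, if the arm or the gripper's body presses on something with over 40 N, if the wrist force passes 120 N, or if a joint passes its speed limit or range.

## Working session

There is one attempt and no reset: what is moved stays moved. The work goes in short steps, Python scripts to look and compute and a tool call to move; the robot and the scene stay as the last step left them, time stands still between calls to the robot, and variables do not carry over. Pictures are saved under pics/ and viewed, and the job is handed in when it is done.

Besides the shell and the picture viewer there is one more tool, called as a command line: name --argument value ..., lists and objects as JSON in quotes. drive_tool: Moves the arm, as the interface text tells. Its arguments: {"type":"object","properties":{"steps":{"type":"array"},"force":{"type":"number"}},"required":["steps"]}

```bash
mkdir -p pics; ls; python3 - <<'E'
from plant import robot
import cv2,numpy as np
s=robot.read_state();print(s)
for n in ["scene","top"]:
    p,d=robot.read_camera(n);cv2.imwrite(f"pics/{n}0.png",p);np.save(f"pics/{n}0.npy",d)
    c=robot.get_calibration(n);print(n,c)
E
```

```text
pics
{'t': 0.0, 'q': array([ 1.21061027e+00,  1.31150752e-01,  1.48927495e+00,  3.08813832e-05,
        1.52301151e+00, -8.54061801e-02]), 'dq': array([ 0.00037557,  0.00032663, -0.00095135, -0.00024403,  0.00174182,
        0.00228926]), 'joint_torque': array([ 1.75517598e-03, -5.59864748e+01, -4.91747081e+01,  7.68183754e-02,
        3.60836217e-02, -1.58878661e-04]), 'tool_pos': array([0.16256923, 0.57696115, 0.21759606]), 'orientation': array([-4.30208849e-01, -3.11155382e+00,  2.81472048e-03]), 'force': array([ 0.31389074, -0.48861631, -0.00318112]), 'wrist_torque': array([ 0.0043028 ,  0.02344631, -0.0014954 ]), 'opening': 0.09305222880074912}
scene {'fx': 440.48108116393354, 'fy': 440.48108116393354, 'cx': 284.49618008801906, 'cy': 203.42139852374012, 'eye': array([-0.23099687,  0.37803903,  0.56996586]), 'attitude': array([-1.29879347,  1.96041894, -1.11459705])}
top {'fx': 463.34014618651486, 'fy': 463.34014618651486, 'cx': 278.2536959681926, 'cy': 209.67624265191915, 'eye': array([0.42252396, 0.03561478, 1.10760334]), 'attitude': array([-2.18663196,  2.17542653, -0.04200709])}
```

View pics/scene0.png

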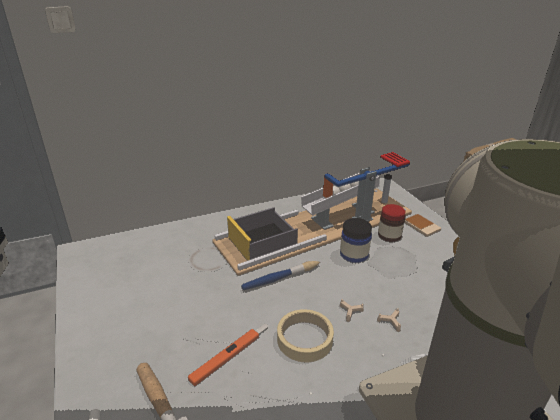

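View pics/top0.png

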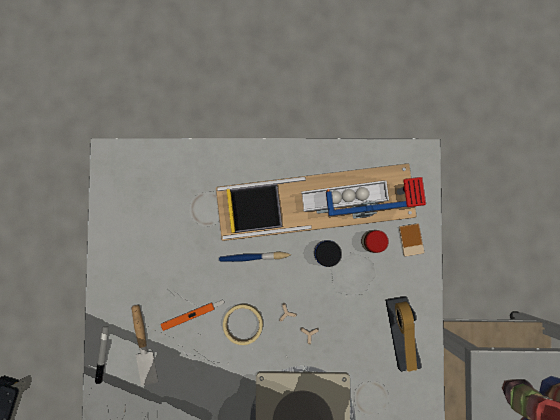

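```bash
cat > h.py <<'E'
import numpy as np,cv2
from scipy.spatial.transform import Rotation as R
def pts(d,c):
    v,u=np.mgrid[0:d.shape[0],0:d.shape[1]]
    P=np.stack([(u-c['cx'])/c['fx']*d,(v-c['cy'])/c['fy']*d,d],-1)
    return P@R.from_rotvec(c['attitude']).as_matrix().T+c['eye']
E
python3 - <<'E'
from h import *
from plant import robot
p=cv2.imread("pics/top0.png");d=np.load("pics/top0.npy");W=pts(d,robot.get_calibration("top"))
h=cv2.cvtColor(p,cv2.COLOR_BGR2HSV)
def seg(lo,hi,box,n,z0=0,z1=.3):
    m=cv2.inRange(h,lo,hi)>0;b=np.zeros_like(m);b[box[1]:box[3],box[0]:box[2]]=1;m&=b&(d>0)
    Q=W[m];Q=Q[(Q[:,2]>z0)&(Q[:,2]<z1)];print(n,len(Q),Q.mean(0),Q.min(0),Q.max(0))
    r=cv2.minAreaRect((Q[:,:2]*1000).astype(np.float32));print(r, cv2.boxPoints(r).round(1).tolist());return Q
seg((0,150,80),(8,255,255),(398,170,430,212),"paddle",.1)
seg((20,150,80),(35,255,255),(210,180,240,240),"yellow",.03)
seg((8,60,100),(22,200,255),(215,160,420,245),"base",0.003,.02)
seg((0,150,60),(8,255,255),(360,228,392,255),"ironlid",.03)
seg((100,100,40),(125,255,255),(325,185,400,220),"beam",.1)
seg((0,0,0),(180,255,60),(312,238,345,268),"cobalt",.05)
seg((5,100,50),(20,255,255),(398,222,428,260),"tile",0.003,.03)
seg((0,40,20),(180,255,255),(215,248,295,266),"brush",0.005,.03)
cv2.imwrite("pics/topz.png",cv2.resize(p[150:270,200:440],None,fx=3.3,fy=3.3,interpolation=2))
E
```

```text
paddle 440 [ 0.51931152 -0.22790556  0.13615466] [ 0.48920754 -0.25159949  0.12924442] [ 0.55028674 -0.20627598  0.14136702]
((519.752197265625, -228.408935546875), (59.33633041381836, 39.12764358520508), 8.1975736618042) [[487.6000061035156, -213.3000030517578], [493.20001220703125, -252.0], [551.9000244140625, -243.5], [546.2999877929688, -204.8000030517578]]
yellow 154 [0.48228895 0.16544258 0.06636319] [0.43368259 0.15674885 0.06037527] [0.53122968 0.17434625 0.07143397]
((482.5018005371094, 165.75186157226562), (98.43293762207031, 8.156770706176758), 6.949924945831299) [[433.20001220703125, 163.8000030517578], [434.1000061035156, 155.6999969482422], [531.9000244140625, 167.6999969482422], [530.9000244140625, 175.8000030517578]]
base 5124 [ 0.5065026  -0.06718998  0.0101029 ] [ 0.40828131 -0.27347221  0.00305203] [0.59800699 0.20862261 0.01991465]
((478.5936279296875, -33.794403076171875), (192.62879943847656, 469.1197204589844), 6.41001033782959) [[356.70001220703125, 188.5], [409.1000061035156, -277.6000061035156], [600.5, -256.1000061035156], [548.0999755859375, 210.1000061035
[... 1181 characters left out ...]
0940403] [ 0.40133287 -0.27796777  0.00314063] [ 0.45557903 -0.22691686  0.01544497]
((428.9273986816406, -252.69760131835938), (50.574954986572266, 45.769691467285156), 10.355257987976074) [[399.8999938964844, -234.6999969482422], [408.20001220703125, -279.79998779296875], [457.8999938964844, -270.70001220703125], [449.70001220703125, -225.60000610351562]]
brush 354 [0.37662512 0.12098384 0.01593119] [0.36558394 0.03049177 0.00670967] [0.39010402 0.19873031 0.02369874]
((377.662353515625, 114.51634216308594), (17.014060974121094, 168.4140625), 3.8589062690734863) [[363.5, 198.0], [374.79998779296875, 29.899999618530273], [391.79998779296875, 31.100000381469727], [380.5, 199.10000610351562]]
```

```bash
ls pics
```

```text
scene0.npy
scene0.png
top0.npy
top0.png
topz.png
```

View pics/topz.png

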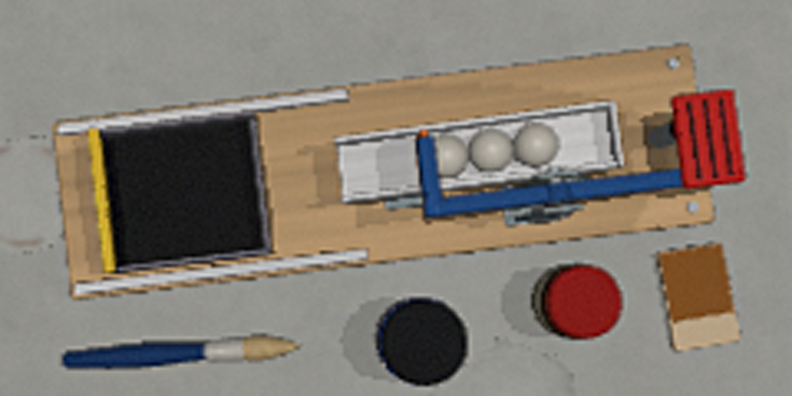

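drive_tool --steps '[{"jaw": 0, "tx": -0.33, "ty": -0.21, "turn": 0.18}, {"jaw": 0, "tx": -0.66, "ty": -0.43, "turn": 0.372}, {"jaw": 0, "tx": -0.66, "ty": -0.43, "turn": 0.372}, {"jaw": 0, "tx": -0.66, "ty": -0.43, "turn": 0.372}, {"jaw": 0, "tx": -0.66, "ty": -0.43, "turn": 0.372}, {"jaw": 0, "tx": -0.66, "ty": -0.43, "turn": 0.372}, {"jaw": 0, "tx": -0.66, "ty": -0.43, "turn": 0.372}, {"jaw": 0, "tx": -0.66, "ty": -0.43, "turn": 0.372}, {"jaw": 0, "tx": -0.66, "ty": -0.43, "turn": 0.372}, {"jaw": 0, "tx": -0.66, "ty": -0.43, "turn": 0.372}]' --force 30

```text
schema error: expected keys jaw, tx, ty, tz, turn
```

```bash
cat >> h.py <<'E'
def go(s,target,yaw=None):
    M=R.from_rotvec(s['orientation']).as_matrix()
    print("t",s['t'],"pos",s['tool_pos'].round(4),"F",s['force'].round(2),"open",round(s['opening'],4),"zaxis",M[:,2].round(3),"yang",np.degrees(np.arctan2(M[1,1],M[0,1])).round(2))
    if target is not None: print("units",(M.T@(np.array(target)-s['tool_pos'])/.3).round(3))
E
python3 - <<'E'
from h import *
from plant import robot
go(robot.read_state(),(.474,.228,.218))
E
```

```text
t 0.1 pos [0.1626 0.577  0.2177] F [-0.07  0.72 -0.22] open 0.0928 zaxis [-0.001 -0.002 -1.   ] yang 74.26
units [-1.315 -0.838  0.   ]
```

drive_tool --steps '[{"jaw": 0, "tx": -0.33, "ty": -0.21, "tz": 0, "turn": 0.18}, {"jaw": 0, "tx": -0.66, "ty": -0.43, "tz": 0, "turn": 0.372}, {"jaw": 0, "tx": -0.66, "ty": -0.43, "tz": 0, "turn": 0.372}, {"jaw": 0, "tx": -0.66, "ty": -0.43, "tz": 0, "turn": 0.372}, {"jaw": 0, "tx": -0.66, "ty": -0.43, "tz": 0, "turn": 0.372}, {"jaw": 0, "tx": -0.66, "ty": -0.43, "tz": 0, "turn": 0.372}, {"jaw": 0, "tx": -0.66, "ty": -0.43, "tz": 0, "turn": 0.372}, {"jaw": 0, "tx": -0.66, "ty": -0.43, "tz": 0, "turn": 0.372}, {"jaw": 0, "tx": -0.66, "ty": -0.43, "tz": 0, "turn": 0.372}, {"jaw": 0, "tx": -0.66, "ty": -0.43, "tz": 0, "turn": 0.372}]' --force 30

```text
t: 1.1
tool_pos: [0.3182, 0.3995, 0.2183]
orientation: [-2.071, -2.362, 0.001]
force: [-0.3, -0.4, 0.1]
opening: 0.0172
```

```bash
python3 - <<'E'
from h import *
from plant import robot
go(robot.read_state(),(.474,.228,.218))
E
```

```text
t 1.1 pos [0.3182 0.3995 0.2183] F [-0.3  -0.39  0.08] open 0.0172 zaxis [-0. -0. -1.] yang 7.51
units [-0.635  0.44   0.001]
```

drive_tool --steps '[{"jaw": 0, "tx": -0.32, "ty": 0.22, "tz": 0, "turn": 0}, {"jaw": 0, "tx": -0.635, "ty": 0.44, "tz": 0, "turn": 0}, {"jaw": 0, "tx": -0.635, "ty": 0.44, "tz": 0, "turn": 0}, {"jaw": 0, "tx": -0.635, "ty": 0.44, "tz": 0, "turn": 0}, {"jaw": 0, "tx": -0.635, "ty": 0.44, "tz": 0, "turn": 0}, {"jaw": 0, "tx": -0.635, "ty": 0.44, "tz": 0, "turn": 0}, {"jaw": 0, "tx": -0.635, "ty": 0.44, "tz": 0, "turn": 0}]'

```text
t: 1.8
tool_pos: [0.4735, 0.2271, 0.2184]
orientation: [-2.075, -2.358, 0.001]
force: [-0.3, 0.6, 0.7]
opening: 0.0004
```

```bash
python3 - <<'E'
from h import *
from plant import robot
s=robot.read_state()
go(s,(.475,.227,.034))
p,d=robot.read_camera("wrist");cv2.imwrite("pics/w1.png",p)
p,d=robot.read_camera("scene");cv2.imwrite("pics/s1.png",cv2.resize(p[120:300,180:450],None,fx=2.9,fy=2.9))
E
```

```text
t 1.8 pos [0.4735 0.2271 0.2184] F [-0.27  0.62  0.66] open 0.0004 zaxis [-0.001  0.    -1.   ] yang 7.33
units [-0.001  0.005  0.615]
```

View pics/w1.png

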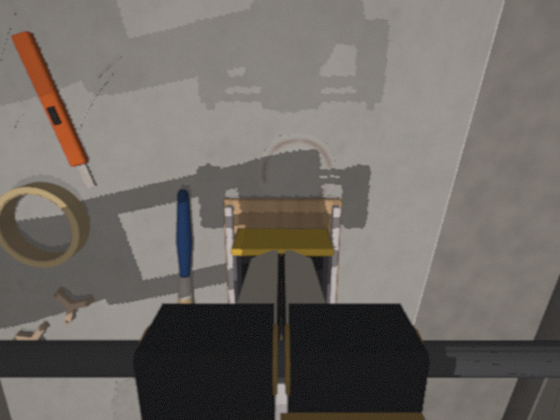

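View pics/s1.png

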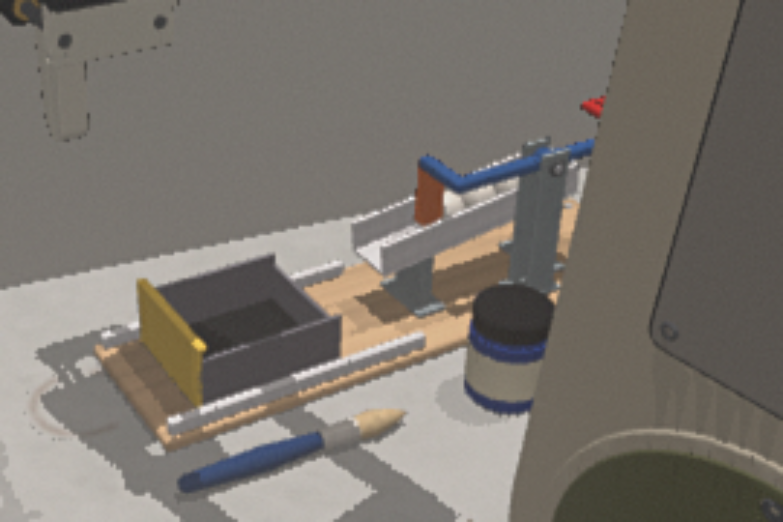

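drive_tool --steps '[{"jaw": 0, "tx": 0, "ty": 0.005, "tz": 0.15, "turn": 0}, {"jaw": 0, "tx": 0, "ty": 0.005, "tz": 0.3, "turn": 0}, {"jaw": 0, "tx": 0, "ty": 0.005, "tz": 0.45, "turn": 0}, {"jaw": 0, "tx": 0, "ty": 0.005, "tz": 0.58, "turn": 0}, {"jaw": 0, "tx": 0, "ty": 0.005, "tz": 0.615, "turn": 0}, {"jaw": 0, "tx": 0, "ty": 0.005, "tz": 0.615, "turn": 0}, {"jaw": 0, "tx": -0.03, "ty": 0.005, "tz": 0.615, "turn": 0}, {"jaw": 0, "tx": -0.06, "ty": 0.005, "tz": 0.615, "turn": 0}, {"jaw": 0, "tx": -0.09, "ty": 0.005, "tz": 0.615, "turn": 0}, {"jaw": 0, "tx": -0.12, "ty": 0.005, "tz": 0.615, "turn": 0}]'

```text
t: 2.9
tool_pos: [0.4807, 0.1911, 0.0356]
orientation: [2.075, 2.357, 0.003]
force: [-0.4, 0.2, -0.7]
opening: 0.0006
```

```bash
python3 - <<'E'
from h import *
from plant import robot
s=robot.read_state()
go(s,None)
p,d=robot.read_camera("scene");cv2.imwrite("pics/s2.png",cv2.resize(p[120:300,180:450],None,fx=2.9,fy=2.9))
E
```

```text
t 2.9 pos [0.4807 0.1911 0.0356] F [-0.42  0.17 -0.7 ] open 0.0006 zaxis [ 0.002  0.001 -1.   ] yang 7.27
```

View pics/s2.png

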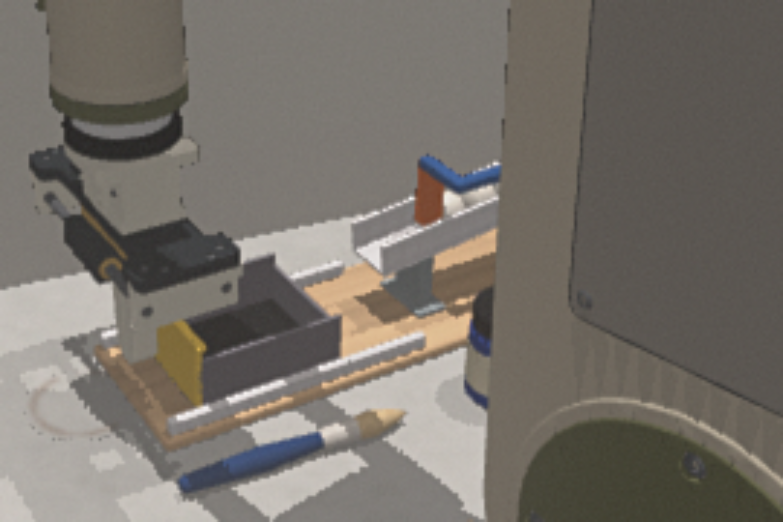

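drive_tool --steps '[{"jaw": 0, "tx": -0.03, "ty": 0, "tz": 0, "turn": 0}, {"jaw": 0, "tx": -0.06, "ty": 0, "tz": 0, "turn": 0}, {"jaw": 0, "tx": -0.09, "ty": 0, "tz": 0, "turn": 0}, {"jaw": 0, "tx": -0.12, "ty": 0, "tz": 0, "turn": 0}, {"jaw": 0, "tx": -0.15, "ty": 0, "tz": 0, "turn": 0}, {"jaw": 0, "tx": -0.18, "ty": 0, "tz": 0, "turn": 0}, {"jaw": 0, "tx": -0.2, "ty": 0, "tz": 0, "turn": 0}, {"jaw": 0, "tx": -0.2, "ty": 0, "tz": 0, "turn": 0}]'

```text
t: 3.75
tool_pos: [0.4871, 0.1312, 0.0339]
orientation: [2.076, 2.357, -0.001]
force: [0.1, -0.6, -0.4]
opening: 0.0004
```

```bash
python3 - <<'E'
from h import *
from plant import robot
s=robot.read_state()
go(s,None)
p,d=robot.read_camera("scene");cv2.imwrite("pics/s3.png",cv2.resize(p[120:300,180:450],None,fx=2.9,fy=2.9))
E
```

```text
t 3.75 pos [0.4871 0.1312 0.0339] F [ 0.12 -0.56 -0.38] open 0.0004 zaxis [-0.    -0.001 -1.   ] yang 7.25
```

View pics/s3.png

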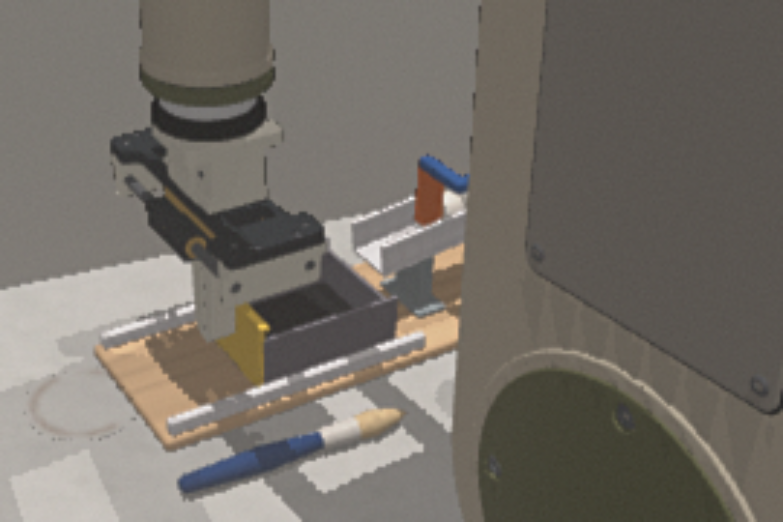

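drive_tool --steps '[{"jaw": 0, "tx": -0.015, "ty": 0, "tz": 0, "turn": 0}, {"jaw": 0, "tx": -0.03, "ty": 0, "tz": 0, "turn": 0}, {"jaw": 0, "tx": -0.03, "ty": 0, "tz": 0, "turn": 0}]'

```text
t: 4.1
tool_pos: [0.488, 0.123, 0.0339]
orientation: [-2.075, -2.358, 0.001]
force: [0.5, -0.6, -1.7]
opening: 0.0004
```

drive_tool --steps '[{"jaw": 0, "tx": -0.015, "ty": 0, "tz": 0, "turn": 0}, {"jaw": 0, "tx": -0.02, "ty": 0, "tz": 0, "turn": 0}, {"jaw": 0, "tx": -0.02, "ty": 0, "tz": 0, "turn": 0}]'

```text
t: 4.4
tool_pos: [0.489, 0.1172, 0.034]
orientation: [2.076, 2.358, -0.001]
force: [-0.0, 0.5, 0.1]
opening: 0.0004
```

drive_tool --steps '[{"jaw": 0, "tx": -0.015, "ty": 0, "tz": 0, "turn": 0}, {"jaw": 0, "tx": -0.02, "ty": 0, "tz": 0, "turn": 0}, {"jaw": 0, "tx": -0.02, "ty": 0, "tz": 0, "turn": 0}]'

```text
t: 4.7
tool_pos: [0.4894, 0.1139, 0.0341]
orientation: [-2.073, -2.356, -0.005]
force: [-0.9, 15.9, -0.6]
opening: 0.0006
```

drive_tool --steps '[{"jaw": 0, "tx": -0.003, "ty": 0, "tz": 0, "turn": 0}, {"jaw": 0, "tx": -0.003, "ty": 0, "tz": 0, "turn": 0}, {"jaw": 0, "tx": -0.003, "ty": 0, "tz": 0, "turn": 0}]'

```text
t: 5.0
tool_pos: [0.4894, 0.1139, 0.0341]
orientation: [-2.072, -2.356, -0.006]
force: [-3.0, 19.2, -1.2]
opening: 0.0005
```

```bash
python3 - <<'E'
from h import *
from plant import robot
s=robot.read_state()
go(s,None)
E
```

```text
t 5.0 pos [0.4894 0.1139 0.0341] F [-2.99 19.22 -1.16] open 0.0005 zaxis [-0.001  0.005 -1.   ] yang 7.33
```

drive_tool --steps '[{"jaw": 0, "tx": 0.08, "ty": 0, "tz": 0, "turn": 0}, {"jaw": 0, "tx": 0.1, "ty": 0, "tz": 0, "turn": 0}, {"jaw": 0, "tx": 0.1, "ty": 0, "tz": -0.16, "turn": 0}, {"jaw": 0, "tx": 0.1, "ty": 0, "tz": -0.32, "turn": 0}, {"jaw": 0, "tx": 0.1, "ty": 0, "tz": -0.48, "turn": 0}, {"jaw": 0, "tx": 0.1, "ty": 0, "tz": -0.64, "turn": 0}, {"jaw": 0, "tx": 0.1, "ty": 0, "tz": -0.7, "turn": 0}, {"jaw": 0, "tx": 0.1, "ty": 0, "tz": -0.7, "turn": 0}]'

```text
t: 5.8
tool_pos: [0.4886, 0.1401, 0.2488]
orientation: [2.072, 2.354, 0.009]
force: [-0.5, 0.0, 0.5]
opening: 0.0007
```

drive_tool --steps '[{"jaw": 0, "tx": -0.16, "ty": 0, "tz": 0, "turn": 0}, {"jaw": 0, "tx": -0.32, "ty": 0, "tz": 0, "turn": 0}, {"jaw": 0, "tx": -0.48, "ty": 0, "tz": 0, "turn": 0}, {"jaw": 0, "tx": -0.64, "ty": 0, "tz": 0, "turn": 0}, {"jaw": 0, "tx": -0.8, "ty": 0, "tz": 0, "turn": 0}, {"jaw": 0, "tx": -0.9, "ty": 0, "tz": 0, "turn": 0}, {"jaw": 0, "tx": -0.9, "ty": 0, "tz": 0, "turn": 0}, {"jaw": 0, "tx": -0.9, "ty": 0, "tz": 0, "turn": 0}]'

```text
t: 6.6
tool_pos: [0.5195, -0.1279, 0.2423]
orientation: [-2.076, -2.354, 0.002]
force: [-0.7, -0.8, 0.3]
opening: 0.0004
```

```bash
python3 - <<'E'
from h import *
from plant import robot
s=robot.read_state()
go(s,(.520,-.230,.2))
for n in ["top","scene","wrist"]:
    p,d=robot.read_camera(n);cv2.imwrite(f"pics/{n}4.png",p)
    if n=="top":
        cv2.imwrite("pics/topz4.png",cv2.resize(p[150:270,200:440],None,fx=3.3,fy=3.3,interpolation=2))
        W=pts(d,robot.get_calibration("top"));h=cv2.cvtColor(p,cv2.COLOR_BGR2HSV)
        m=cv2.inRange(h,(20,150,80),(35,255,255))>0;Q=W[m&(d>0)&(W[...,2]>.03)];print(len(Q),Q.mean(0) if len(Q) else 0)
E
```

```text
t 6.6 pos [ 0.5195 -0.1279  0.2423] F [-0.69 -0.77  0.3 ] open 0.0004 zaxis [-0.003  0.001 -1.   ] yang 7.19
units [-0.338 -0.041  0.141]
148 [0.4907111  0.10097395 0.06653679]
```

View pics/topz4.png

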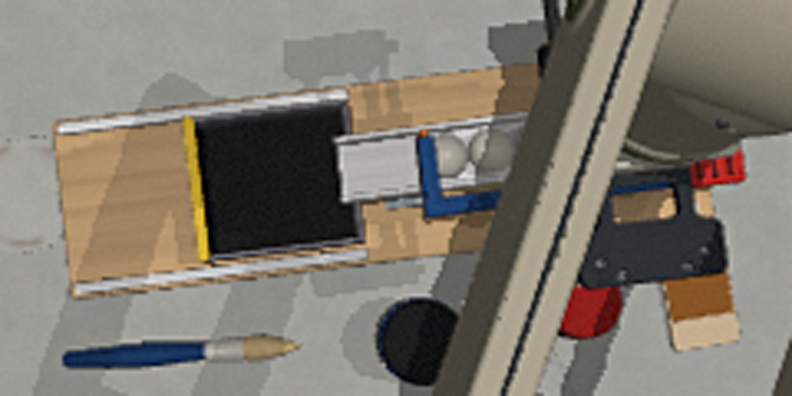

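View pics/wrist4.png

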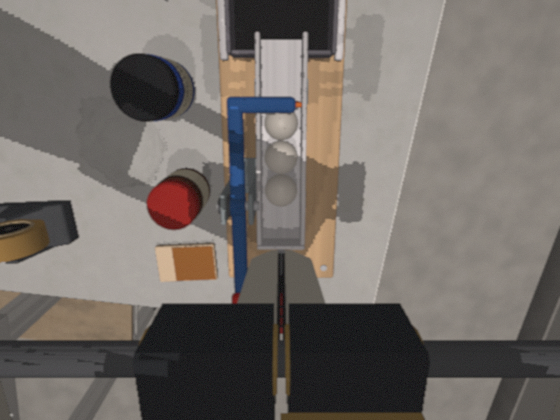

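View pics/scene4.png

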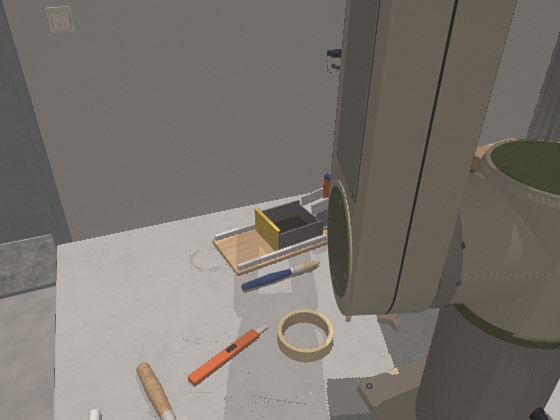

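drive_tool --steps '[{"jaw": 0, "tx": -0.15, "ty": -0.02, "tz": 0, "turn": 0}, {"jaw": 0, "tx": -0.3, "ty": -0.04, "tz": 0, "turn": 0}, {"jaw": 0, "tx": -0.348, "ty": -0.041, "tz": 0, "turn": 0}, {"jaw": 0, "tx": -0.348, "ty": -0.041, "tz": 0.14, "turn": 0}, {"jaw": 0, "tx": -0.348, "ty": -0.041, "tz": 0.27, "turn": 0}, {"jaw": 0, "tx": -0.348, "ty": -0.041, "tz": 0.27, "turn": 0}, {"jaw": 0, "tx": -0.348, "ty": -0.041, "tz": 0.27, "turn": 0}]'

```text
t: 7.45
tool_pos: [0.5213, -0.2312, 0.1632]
orientation: [-2.073, -2.358, 0.0]
force: [0.7, -0.4, 1.1]
opening: 0.0008
```

```bash
python3 - <<'E'
from h import *
from plant import robot
s=robot.read_state()
go(s,(.520,-.233,.103))
for n in ["top","wrist"]:
    p,d=robot.read_camera(n);cv2.imwrite(f"pics/{n}5.png",p if n!="top" else cv2.resize(p[150:270,200:440],None,fx=3.3,fy=3.3,interpolation=2))
E
```

```text
t 7.45 pos [ 0.5213 -0.2312  0.1632] F [ 0.71 -0.39  1.09] open 0.0008 zaxis [-0.002  0.001 -1.   ] yang 7.37
units [-0.006 -0.005  0.201]
```

View pics/wrist5.png

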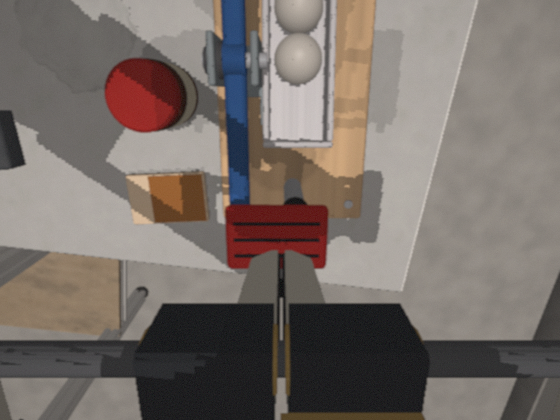

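View pics/top5.png

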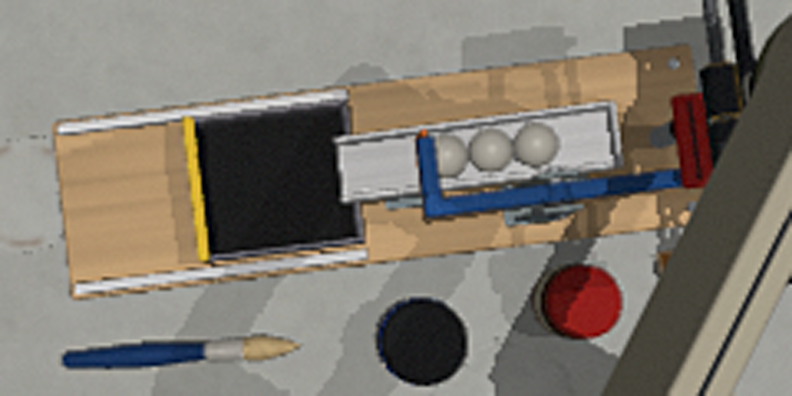

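drive_tool --steps '[{"jaw": 0, "tx": -0.006, "ty": 0, "tz": 0.06, "turn": 0}, {"jaw": 0, "tx": -0.006, "ty": 0, "tz": 0.1, "turn": 0}, {"jaw": 0, "tx": -0.006, "ty": 0, "tz": 0.14, "turn": 0}, {"jaw": 0, "tx": -0.006, "ty": 0, "tz": 0.18, "turn": 0}, {"jaw": 0, "tx": -0.006, "ty": 0, "tz": 0.19, "turn": 0}, {"jaw": 0, "tx": -0.006, "ty": 0, "tz": 0.19, "turn": 0}]'

```text
t: 8.15
tool_pos: [0.5221, -0.2341, 0.1062]
orientation: [2.075, 2.358, 0.001]
force: [0.7, 0.3, 5.5]
opening: 0.0004
```

drive_tool --steps '[{"jaw": 0, "tx": 0, "ty": 0, "tz": 0.01, "turn": 0}, {"jaw": 0, "tx": 0, "ty": 0, "tz": 0.015, "turn": 0}, {"jaw": 0, "tx": 0, "ty": 0, "tz": 0.015, "turn": 0}]'

```text
t: 8.45
tool_pos: [0.522, -0.2342, 0.1024]
orientation: [2.075, 2.358, 0.001]
force: [1.0, 2.7, 5.0]
opening: -0.0
```

```bash
python3 - <<'E'
from h import *
from plant import robot
s=robot.read_state()
go(s,(.520,-.233,.103))
for n in ["top","wrist"]:
    p,d=robot.read_camera(n);cv2.imwrite(f"pics/{n}6.png",p if n!="top" else cv2.resize(p[150:270,200:440],None,fx=3.3,fy=3.3,interpolation=2))
E
```

```text
t 8.45 pos [ 0.522  -0.2342  0.1024] F [0.96 2.67 4.97] open -0.0 zaxis [ 0.001  0.    -1.   ] yang 7.3
units [ 0.005 -0.006 -0.002]
```

View pics/wrist6.png

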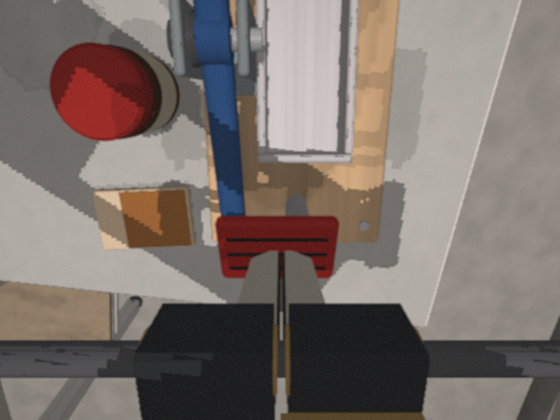

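View pics/top6.png

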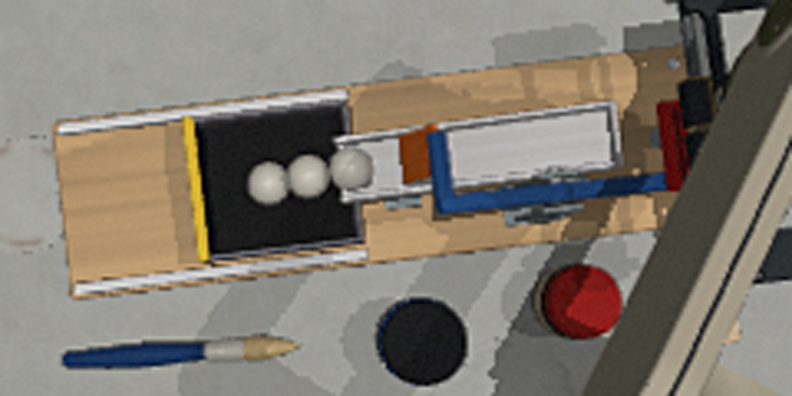

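Balls are running into the tray; two are in and the third is at the spout. I hold the paddle down and press 1–2 mm further.

drive_tool --steps '[{"jaw": 0, "tx": 0, "ty": 0, "tz": 0.004, "turn": 0}, {"jaw": 0, "tx": 0, "ty": 0, "tz": 0.004, "turn": 0}, {"jaw": 0, "tx": 0, "ty": 0, "tz": 0.004, "turn": 0}, {"jaw": 0, "tx": 0, "ty": 0, "tz": 0.004, "turn": 0}, {"jaw": 0, "tx": 0, "ty": 0, "tz": 0.004, "turn": 0}, {"jaw": 0, "tx": 0, "ty": 0, "tz": 0.004, "turn": 0}, {"jaw": 0, "tx": 0, "ty": 0, "tz": 0.004, "turn": 0}, {"jaw": 0, "tx": 0, "ty": 0, "tz": 0.004, "turn": 0}]'

```text
t: 9.35
tool_pos: [0.5221, -0.2342, 0.1015]
orientation: [2.075, 2.358, 0.001]
force: [1.0, 2.2, 6.5]
opening: 0.0007
```

```bash
python3 - <<'E'
from h import *
from plant import robot
s=robot.read_state()
go(s,None)
for n in ["top"]:
    p,d=robot.read_camera(n);cv2.imwrite(f"pics/{n}7.png",p if n!="top" else cv2.resize(p[150:270,200:440],None,fx=3.3,fy=3.3,interpolation=2))
    W=pts(d,robot.get_calibration(n));h=cv2.cvtColor(p,cv2.COLOR_BGR2HSV)
    # bright round blobs within the tray
    m=((p.min(-1)>110)&(W[...,2]>.02)).astype(np.uint8);m[:,:258]*=1
    k,l,st,c=cv2.connectedComponentsWithStats(m[180:235,225:312])
    for i in range(1,k): 
        if st[i,4]>20: print(st[i],W[180:235,225:312][l==i].mean(0),W[180:235,225:312][l==i][:,2].max())
E
```

```text
t 9.35 pos [ 0.5221 -0.2342  0.1015] F [1.   2.22 6.55] open 0.0007 zaxis [ 0.001 -0.    -1.   ] yang 7.3
[  0   0  79  10 211] [0.54813022 0.09672242 0.02803788] 0.059043447534077975
[ 77  13  10  18 146] [ 0.50369364 -0.0071834   0.06897913] 1.1076033401915626
[ 64  18  12  12 108] [0.50002284 0.02034637 0.05056864] 1.1076033401915626
[ 37  21  11  12 103] [0.4921647  0.08456536 0.05115852] 1.1076033401915626
[ 49  20  12  12 113] [0.49560148 0.05591038 0.04981058] 1.1076033401915626
[ 43  45  44   9 110] [0.44213098 0.03157425 0.02265375] 0.02751368756251682
[14 51 28  4 61] [0.43232827 0.1132344  0.0226359 ] 0.02630754198666785
```

View pics/top7.png

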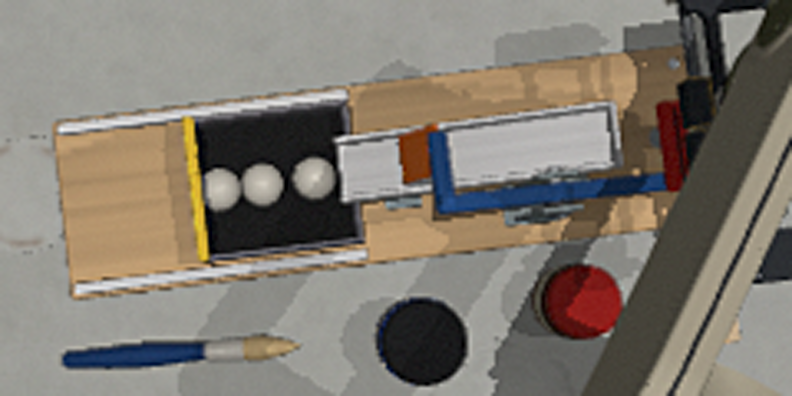

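drive_tool --steps '[{"jaw": 0, "tx": 0, "ty": 0, "tz": -0.03, "turn": 0}, {"jaw": 0, "tx": 0, "ty": 0, "tz": -0.06, "turn": 0}, {"jaw": 0, "tx": 0, "ty": 0, "tz": -0.1, "turn": 0}, {"jaw": 0, "tx": 0, "ty": 0, "tz": -0.15, "turn": 0}, {"jaw": 0, "tx": 0, "ty": 0, "tz": -0.28, "turn": 0}, {"jaw": 0, "tx": 0, "ty": 0, "tz": -0.42, "turn": 0}, {"jaw": 0, "tx": -0.15, "ty": 0, "tz": -0.5, "turn": 0}, {"jaw": 0, "tx": -0.3, "ty": 0, "tz": -0.5, "turn": 0}, {"jaw": 0, "tx": -0.3, "ty": 0, "tz": -0.5, "turn": 0}, {"jaw": 0, "tx": -0.3, "ty": 0, "tz": -0.5, "turn": 0}]'

```text
t: 10.4
tool_pos: [0.5325, -0.3236, 0.25]
orientation: [-2.076, -2.355, -0.001]
force: [0.4, -0.1, -0.0]
opening: 0.0005
```

```bash
python3 - <<'E'
from h import *
from plant import robot
s=robot.read_state()
go(s,None)
for n in ["top","wrist"]:
    p,d=robot.read_camera(n);cv2.imwrite(f"pics/{n}8.png",p if n!="top" else cv2.resize(p[150:270,200:440],None,fx=3.3,fy=3.3,interpolation=2))
    W=pts(d,robot.get_calibration(n));h=cv2.cvtColor(p,cv2.COLOR_BGR2HSV)
    for nm,lo,hi in [("yellow",(20,150,80),(35,255,255)),("red",(0,170,80),(8,255,255)),("blue",(100,120,50),(125,255,255))]:
        m=(cv2.inRange(h,lo,hi)>0)&(d>0)&(W[...,2]>(.03 if nm=="yellow" else .1))&(W[...,2]<.18);Q=W[m]
        if len(Q): print(n,nm,len(Q),Q.mean(0).round(4),Q.min(0).round(3),Q.max(0).round(3))
E
```

```text
t 10.4 pos [ 0.5325 -0.3236  0.25  ] F [ 0.38 -0.05 -0.03] open 0.0005 zaxis [-0.002  0.002 -1.   ] yang 7.21
top yellow 147 [0.4825 0.0903 0.0672] [ 0.236 -0.219  0.062] [0.538 0.11  0.093]
top red 424 [ 0.5194 -0.2273  0.1361] [ 0.489 -0.249  0.128] [ 0.549 -0.207  0.141]
top blue 488 [ 0.4875 -0.1164  0.1301] [ 0.47  -0.212  0.124] [ 0.519 -0.045  0.137]
wrist red 3697 [ 0.5204 -0.2286  0.1362] [ 0.49  -0.251  0.133] [ 0.551 -0.207  0.139]
wrist blue 687 [ 0.4942 -0.1947  0.1301] [ 0.488 -0.211  0.127] [ 0.501 -0.179  0.133]
```

View pics/top8.png

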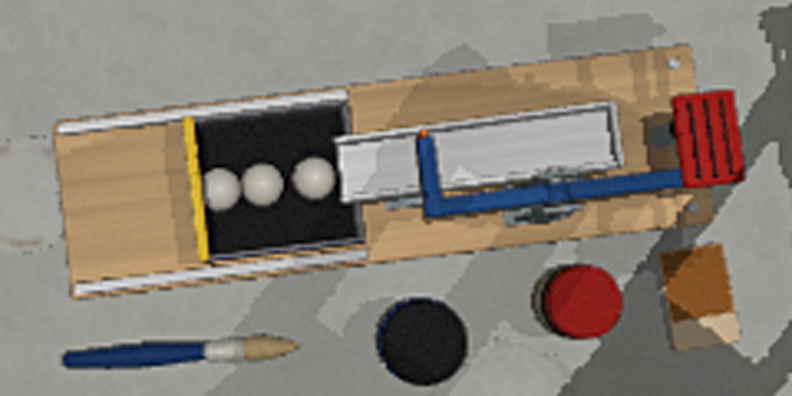

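View pics/wrist8.png

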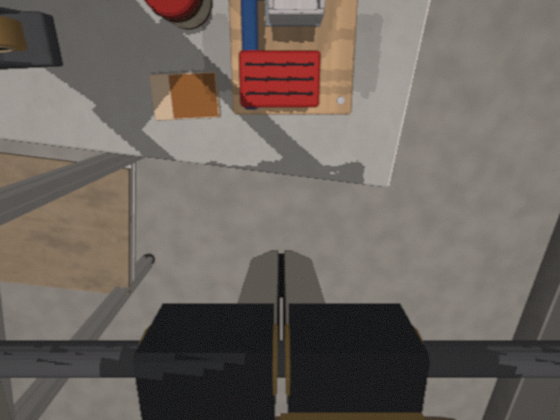

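The three balls are in the tray, the paddle is level at z 0.136, the gate is shut, the bystanders haven't moved and the gripper is clear. I'm handing in.

```bash
python3 - <<'E'
from plant import robot
print(robot.close_job())
E
```

```text
the job is handed in; nothing more can be done
None
```

The job is done and handed in at about 10.5 s. All three balls are in the tray, the tray is home and the gate is shut.

- **Tray:** I pushed the yellow end wall about 65 mm with the closed fingertips until it met the stop. There the push force rose to 19 N with no further movement. The later top picture shows the tray's inner end under the spout.
- **Gate:** I then pressed the red paddle down about 35 mm, which took about 6.5 N. I held it until the top picture showed the three balls in the tray, then let it rise and moved clear.
- **Last checks:**
  - The paddle is level again at 136 mm, its shut height.
  - The beam is back where it started.
  - The jars, tile and brush look unmoved in the top picture.
  - The force reading is about zero, with the fingertips more than 100 mm above the table items and off to the side.
- **Check that disagreed:** in the final colour measurement the "yellow" average was thrown off by a few stray pixels. I relied on the picture instead, where the wall sits where it did after the push. No other check failed.

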